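# Headshell up to the stylus camera

## Robot

A 6-joint arm with a two-finger parallel gripper is mounted at the origin on the work surface. World frame = base frame: x ahead of the robot, y to its left, z up, the work surface at z = 0. Lengths are in mm, angles in degrees, forces in N, time in s.
With the tool pointing down it reaches from about 300 to 850 mm from the base axis. Payload 4.2 kg.
Tool frame: the origin (TCP) lies between the finger pads; the fingertips stand 22 mm ahead of it and the grasp point (between the pads) lies 3 mm ahead of it; z points along the fingers, y is the direction in which the jaws open and shut (so a half turn about z gives the same grasp; the last joint's range is limited). The gripper opens to 91 mm and grips with 3 to 60 N. Pads are 32 mm wide; open, the fingers measure 118 mm over their backs; the gripper's body (76 mm by 178 mm) begins 60 mm behind the grasp point.
Start: joints at [64.802, 18.312, 89.639, -0, 72.044, -1.146], TCP at [234.36, 525.087, 235.976] pointing down, gripper open.
Joint ranges: [-177.97, 177.97], [-48.28, 115.42], [12.27, 149.76], [-77.06, 257.06], [2.81, 150.46], [-146.56, 146.56]. Speed limits (degrees/s): [147.25, 147.25, 180, 180, 180, 180].

## Interface

Orientations are given as [roll, pitch, yaw] about the fixed x, y, z axes, in that order (R = Rz(yaw) Ry(pitch) Rx(roll)).
In Python, from workcell import telemetry, cams, env gives the robot as it stands.
- The arm moves only by the shell command python3 -m inch 'ROWS' [FORCE]. ROWS is JSON, a list of rows, each an object of numbers: "x", "y", "z": the shift along the tool's x, y, z in cm; "yaw": the turn about the tool's z in units of 5 degrees (1.0 is 5 degrees); "gripper": the gripper's target within -1 to 1 (fully open at 1, half-way at 0, shut at -1). A call has 1 to 12 rows; each row shifts and turns the commanded pose from where the row before left it, along the tool's axes as they then stand; what a row does not reach is not made up. A row lasts 1/12 s, in which the tool goes at most 41.7 mm and 7.16 degrees, less where a joint would pass 70% of its speed; a pose out of reach is approached as far as the arm can. A call is refused whole if a number of a shift passes 4.17 or a number of a turn 1, either way. A call with a gripper value outside its range is refused whole. The fingers move at their own pace and stop on an object; FORCE is the grip in N (left out, the last holds). Time passes only in rows, so rows that do not move let the fingers close. It gives the time, the measured TCP pose, the force and the opening at its end, in the units of the state.
- telemetry.state(): the state, without advancing time (a new reading comes with each control period).
- cams.grab_frame(name): name is "side" or "top" or "wrist"; returns a dict with "pixels" (420x560x3 uint8, red, green, blue), "mtx" (3x3 intrinsics, pixels), "distortion" ([k1, k2, p1, p2, k3] as OpenCV has them; the pictures are not rectified), "rvec" (rotation vector, rad) and "tvec" (3), from world to camera coordinates, as OpenCV has them. Camera axes: x right, y down, z forward; pixel columns grow to the right and rows downward; lengths in mm; the calibration is good to about 2 mm. A picture is of the moment at which its call begins. There is no depth.
- env.job_done(): hands the job in, once; it reports no verdict.
The state is a dict: "time_s": time; "qpos": joint angles; "qvel": joint speeds; "effort": joint torques, N m; "ee_pos": TCP position; "ee_rot": TCP orientation; "force": force on the tool from outside, world axes, zero at the start; "torque": the same for the moment, N m; "gripper_width": finger opening in mm.
Only numpy, scipy, OpenCV 4.12 (cv2) and the standard library are available. Lean on these libraries where they do the work, as an engineer would, in place of code of your own. Each camera call takes 0.05 s, during which the arm holds its last target. There are 200 camera calls.

## Task

Seat the black headshell the right way up in the cradle of the lift stand, its connector tube lying in the slot of the rear fork, and let go of it while the lever is still down. Then take the stand's cam lever by its crosswise grip and swing it up to the highest point of its lift, where the lever stands upright (beyond that the cradle sinks again), and finish while still holding it there, because it springs back when let go. Leave the other things on the table where they are.

Things in the scene. Friction and masses are not known exactly. Their poses are not given: they have to be found in the camera images.
- headshell: Matte black headshell with cartridge, 30 g, upright on the table. Origin: centre of underside; x to its nose, z up. Top plate 50 x 20 x 8 mm (x -25 to 25, z 16 to 24 mm); cartridge block below, 17 mm wide, x -14 to 20 mm; connector tube 8 mm thick at the back, x -25 to -43 mm. Grip from above across the plate's 20 mm width near x = -3 mm: there the fingers miss the cradle's prongs and fork.
- tube_end (a point): The free end of the headshell's connector tube, on the tube's axis: 43 mm behind the headshell's origin and 20 mm above its underside.
- cradle_seat (a point): Centre of the grey cradle's floor on the lift stand, 79 mm above the table with the lever down (89 mm at the highest lift); the headshell's origin belongs here. x points the way the nose must point, y left, z up. Floor 78 (x) x 30 (y) mm, its sides open for fingers between fork and prongs. A seated headshell stands on the floor with 2 mm of play to each side and 2 to 3 mm lengthwise.
- fork_slot (a point): Mouth of the rear fork's slot for the tube, on the cradle: x = -32 mm, 32 mm above cradle_seat. The fork is 30 mm wide, x -36 to -28 mm; slot 12 mm wide, its bottom 12 mm above the floor.
- prongs (a point): Midway between the tops of the cradle's two front prongs: x = 19.5 mm, 25 mm above cradle_seat. Prongs 9 mm long (x 15 to 24 mm), 24 mm apart inside, tops flared outward. A stop 12 mm high stands ahead at x = 27 mm.
- side_camera (a point): Lens of the small black side camera, 30 mm thick, on a post fixed to the stand; 82 mm to the -y side of the lever shaft, 106 mm above the table (top at 121 mm); it runs 53 mm back from here.
- lever_shaft (a point): Steel cam lever arm's shaft: point on its axis below the cradle, 48 mm above the table; x is the shaft axis, parallel to cradle_seat's x; z points along the arm to the grip, vertical at the highest lift. Arm at x 55 to 62 mm. The cradle stays level; its seat is 13.5 mm to +y of the shaft when down, right above it at the highest lift.
- lever_grip (a point): Point to hold: on the axis of the lever's round crosswise grip, 14 mm thick, along x, free for 50 mm beyond the arm; 90 mm ahead of lever_shaft in x. Lever down: 69 mm above the table, 77 mm to +y of the shaft. Upright: 128 mm above the table, right above the shaft. Pinch it from above, fingers closing along cradle_seat's y; it turns between them as the lever swings.
- cam_lever (a joint): Lever angle in rad: 0 = down on its rest (arm 15 degrees above level, toward +y of cradle_seat); grows as the grip is swung up and over toward -y. The highest lift is at 1.31 (arm upright); it can go on to a stop at 2.1, but the cradle then sinks by 4 mm. A spring always drives it back to 0: about 1.5 N at the grip when down, 3.5 N when upright.
- saucer: Bystander: white porcelain saucer, 136 mm in diameter, 20 mm high; origin centre of underside.
- tweezer_case: Bystander: clear plastic tweezer case, 135 x 26 x 12 mm, lying along its x; origin centre of underside.
- counterweight: Bystander: steel tonearm counterweight ring, 40 mm in diameter, 28 mm high; origin centre of underside.
- screwdriver: Bystander: screwdriver 150 mm long, lying on the table along its x.
- jar: Bystander: small amber glass jar, 44 mm in diameter, 50 mm high; origin centre of underside.
- level: Bystander: steel spirit level disc, 36 mm in diameter, 11 mm high, standing on the 12 mm thick base plate of the lift stand; origin centre of underside.
Not all that is in view belongs to the job. Several things have the shape of the headshell; the one meant has the colours described above.

How it is judged:
By the outcome, as a careful person would: the job done as asked, in the order asked, and still so for the second after the job is handed in, while the arm keeps its last pose, push and grip.
It also fails if it takes over 45 s, if anything falls off the work surface, if the arm or the gripper's body presses on something with over 40 N, if the wrist force passes 120 N, or if a joint passes its speed limit or range.

## Working session

There is one attempt and no reset: what is moved stays moved. The work goes in short steps, Python scripts to look and compute and a shell command to move; the robot and the scene stay as the last step left them, time stands still between calls to the robot, and variables do not carry over. Pictures are saved under pics/ and viewed, about 8 in all and at most 12, crops included, and the job is handed in when it is done.

```bash
mkdir -p pics; ls; cat > h.py <<'E'
import numpy as np, cv2
from workcell import telemetry, cams, env
def grab(n,save=None):
    f=cams.grab_frame(n)
    if save:
        cv2.imwrite(f'pics/{save}.png',cv2.cvtColor(f['pixels'],cv2.COLOR_RGB2BGR)); np.savez(f'pics/{save}.npz',**f)
    return f
def load(s): return dict(np.load(f'pics/{s}.npz'))
def ray(f,uv):
    K,D=np.array(f['mtx'],float),np.array(f['distortion'],float)
    R=cv2.Rodrigues(np.array(f['rvec'],float))[0]; t=np.array(f['tvec'],float).ravel()
    p=cv2.undistortPoints(np.array(uv,float).reshape(-1,1,2),K,D).reshape(-1,2)
    d=np.c_[p,np.ones(len(p))]@R; return -R.T@t,d
def onz(f,uv,z):
    c,d=ray(f,uv); return c+d*((z-c[2])/d[:,2])[:,None]
def tri(f1,u1,f2,u2):
    c1,d1=ray(f1,[u1]);c2,d2=ray(f2,[u2]);d1,d2=d1[0],d2[0]
    s=np.linalg.lstsq(np.c_[d1,-d2],c2-c1,rcond=None)[0]
    a,b=c1+s[0]*d1,c2+s[1]*d2; return (a+b)/2,np.linalg.norm(a-b)
def proj(f,P):
    return cv2.projectPoints(np.array(P,float).reshape(-1,1,3),np.array(f['rvec'],float),np.array(f['tvec'],float),np.array(f['mtx'],float),np.array(f['distortion'],float))[0].reshape(-1,2)
E
python3 - <<'E'
from h import *
f=[]
for n in ('top','side','wrist'):
    a=grab(n,n+'0');c,d=ray(a,[[280,210]]);print(n,c.round(),d.round(2))
    f.append(a['pixels'])
im=np.hstack(f[:2]);cv2.imwrite('pics/c0.png',cv2.cvtColor(im,cv2.COLOR_RGB2BGR))
print(telemetry.state())
E
```

```text
pics
top [ 338.  -45. 1211.] [[ 0.19  0.01 -0.98]]
side [ 257. -660.  744.] [[ 0.29  0.66 -0.7 ]]
wrist [164. 556. 385.] [[ 0.25 -0.12 -0.96]]
{'time_s': 0.15, 'qpos': array([ 6.48026965e+01,  1.83433078e+01,  8.96900770e+01,  3.74580975e-04,
        7.20436986e+01, -1.14670782e+00]), 'qvel': array([ 0.01032713, -0.05012223, -0.15233412, -0.00870868, -0.05302238,
        0.0913665 ]), 'effort': array([ 6.81218444e-04, -4.12774193e+01, -2.32155132e+01,  7.26973498e-02,
        4.33532323e-02, -1.06859552e-04]), 'ee_pos': array([234.1942464 , 524.76549277, 235.31443553]), 'ee_rot': array([-1.79922939e+02, -1.89873850e-03,  1.55949287e+02]), 'force': array([ 0.2266628 ,  0.65355339, -0.30965079]), 'torque': array([-0.00045196,  0.06634309,  0.00970751]), 'gripper_width': 91.11562211206555}
```

View pics/top0.png

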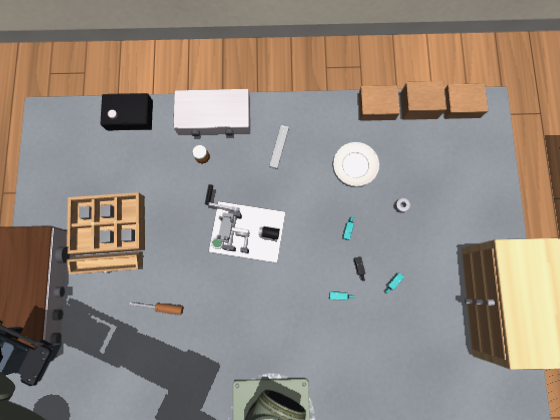

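View pics/side0.png

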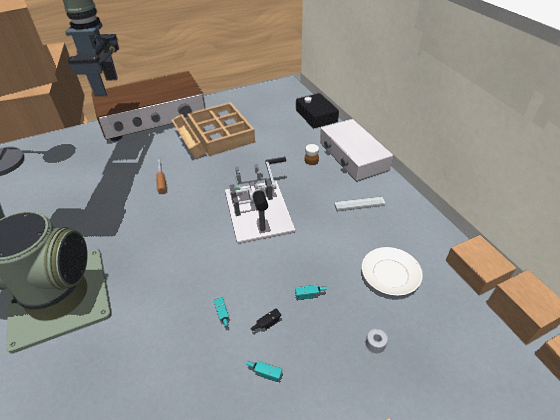

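Top view: stand around (247,233); black headshell at (359,268), with teal decoys at (348,228), (340,296) and (395,282). The black one fits the description. I'll confirm it in an enlarged crop together with the stand.

```bash
python3 - <<'E'
from h import *
t=load('top0');s=load('side0')
a=cv2.resize(t['pixels'][175:275,195:295],(400,400),interpolation=cv2.INTER_CUBIC)
b=cv2.resize(s['pixels'][145:245,205:305],(400,400),interpolation=cv2.INTER_CUBIC)
c=cv2.resize(t['pixels'][245:295,325:415][:, :],(400,200),interpolation=cv2.INTER_CUBIC)
c=cv2.resize(t['pixels'][245:295,320:420],(400,200),interpolation=cv2.INTER_CUBIC)
d=cv2.resize(s['pixels'][295:345,220:320],(400,200),interpolation=cv2.INTER_CUBIC)
cv2.imwrite('pics/c1.png',cv2.cvtColor(np.vstack([np.hstack([a,b]),np.hstack([c,d])]),cv2.COLOR_RGB2BGR))
g=t['pixels'].max(2)
m=np.zeros_like(g);m[250:285,345:372]=(g[250:285,345:372]<55)
v,u=np.nonzero(m);P=onz(t,np.c_[u,v],22.)[:,:2]
print(len(u),P.mean(0)); r=cv2.minAreaRect(P.astype(np.float32));print(r)
m2=np.zeros_like(g);q=s['pixels'].max(2);m2[300:340,245:290]=(q[300:340,245:290]<55)
v,u=np.nonzero(m2);P=onz(s,np.c_[u,v],15.)[:,:2];print(len(u),P.mean(0),cv2.minAreaRect(P.astype(np.float32)))
E
```

```text
38 [ 386.79893547 -253.23498301]
((391.3109130859375, -250.47901916503906), (60.10979461669922, 12.185340881347656), 28.395565032958984)
277 [ 400.84155686 -256.69854721] ((396.800048828125, -258.4303283691406), (66.49897003173828, 27.967365264892578), 12.628623962402344)
```

View pics/c1.png

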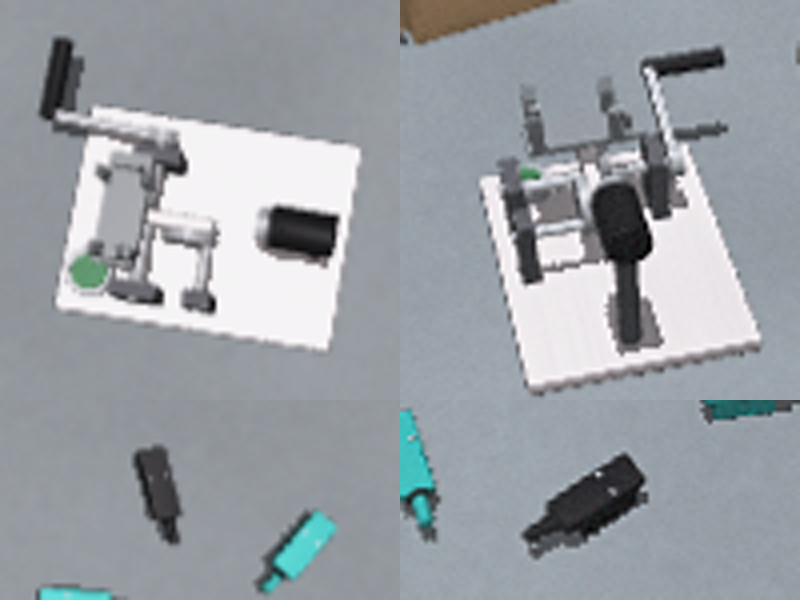

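Crop: the only black headshell is at top (359,268), side (266,320), with its tube at the lower end, so the nose points about +x (yaw ≈ +13°). The lever is down on the +y side with its grip at top (210,193), and the side camera is on the -y side at (269,233). I'll move over the headshell now.

```bash
python3 -m inch '[{"x":-2.33,"y":-3.22},{"x":-2.33,"y":-3.22},{"x":-2.33,"y":-3.22},{"x":-2.33,"y":-3.22},{"x":-2.33,"y":-3.22},{"x":-2.33,"y":-3.22},{"x":-2.33,"y":-3.22},{"x":-2.33,"y":-3.22},{"x":-2.33,"y":-3.22},{"x":-2.33,"y":-3.22}]' && python3 -m inch '[{"x":-2.33,"y":-3.22},{"x":-2.33,"y":-3.22},{"x":-2.33,"y":-3.22},{"x":-2.33,"y":-3.22},{"x":-2.33,"y":-3.22},{"x":-2.33,"y":-3.22},{"x":-2.33,"y":-3.22},{"x":-2.33,"y":-3.22},{"x":-2.33,"y":-3.22},{"x":-2.33,"y":-3.22}]' && python3 -m inch '[{"yaw":1,"z":0.5},{"yaw":1,"z":0.5},{"yaw":1,"z":0.5},{"yaw":1,"z":0.5},{"yaw":1,"z":0.5},{"yaw":1,"z":0.5},{"yaw":1,"z":0.5},{"yaw":1,"z":0.5},{"yaw":1,"z":0.5},{"yaw":1},{"yaw":1},{"yaw":1}]' && python3 -m inch '[{"yaw":1},{"yaw":1},{"yaw":1},{"yaw":1},{"yaw":1},{"yaw":1},{"yaw":1},{"yaw":1},{"yaw":1},{"yaw":1},{"yaw":1},{"yaw":1}]' && python3 -m inch '[{"yaw":1},{"yaw":1},{"yaw":1},{"yaw":1},{"yaw":0.5},{}]'
python3 - <<'E'
from h import *
f=grab('wrist','w1'); st=telemetry.state(); print(st['ee_pos'],st['ee_rot'],st['qpos'])
E
```

```text
[234.26762372 524.8361323  235.45065677] [-1.79940078e+02 -1.89226578e-04  1.55945015e+02] [ 6.47998199e+01  1.83385197e+01  8.96770647e+01 -1.06004806e-03
  7.20443295e+01 -1.14486781e+00]invalid input
```

View pics/w1.png

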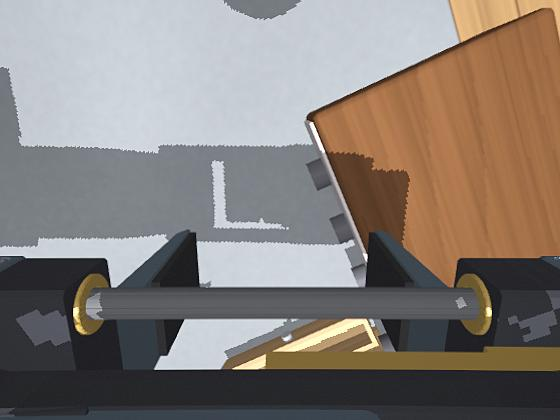

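The move was refused as "invalid input". The picture (4th viewed) shows only the start view. Rows may need every key, so I'll try one.

```bash
python3 -m inch '[{"x":-2.33,"y":-3.22,"z":0,"yaw":0,"gripper":1}]'; python3 -m inch '[{"x":-2.33,"y":-3.22,"z":0,"yaw":0,"gripper":1},{"x":-2.33,"y":-3.22,"z":0,"yaw":0,"gripper":1}]' 20
```

```text
time_s: 0.28
ee_pos: [242.3, 490.7, 235.0]
ee_rot: [179.8, -0.1, 156.1]
force: [0.9, 0.1, 0.2]
gripper_width: 91.2
time_s: 0.45
ee_pos: [258.7, 407.1, 235.3]
ee_rot: [-179.9, 0.0, 156.0]
force: [1.2, 0.3, 0.1]
gripper_width: 91.2
```

```bash
python3 -m inch '[{"x":-2.33,"y":-3.22,"z":0,"yaw":0,"gripper":1},{"x":-2.33,"y":-3.22,"z":0,"yaw":0,"gripper":1},{"x":-2.33,"y":-3.22,"z":0,"yaw":0,"gripper":1},{"x":-2.33,"y":-3.22,"z":0,"yaw":0,"gripper":1},{"x":-2.33,"y":-3.22,"z":0,"yaw":0,"gripper":1},{"x":-2.33,"y":-3.22,"z":0,"yaw":0,"gripper":1},{"x":-2.33,"y":-3.22,"z":0,"yaw":0,"gripper":1},{"x":-2.33,"y":-3.22,"z":0,"yaw":0,"gripper":1},{"x":-2.33,"y":-3.22,"z":0,"yaw":0,"gripper":1}]' | tail -4 && python3 -m inch '[{"x":-2.33,"y":-3.22,"z":0,"yaw":0,"gripper":1},{"x":-2.33,"y":-3.22,"z":0,"yaw":0,"gripper":1},{"x":-2.33,"y":-3.22,"z":0,"yaw":0,"gripper":1},{"x":-2.33,"y":-3.22,"z":0,"yaw":0,"gripper":1},{"x":-2.33,"y":-3.22,"z":0,"yaw":0,"gripper":1},{"x":-2.33,"y":-3.22,"z":0,"yaw":0,"gripper":1},{"x":-2.33,"y":-3.22,"z":0,"yaw":0,"gripper":1},{"x":-2.33,"y":-3.22,"z":0,"yaw":0,"gripper":1}]' && python3 -m inch '[{"x":0,"y":0,"z":0.5,"yaw":1,"gripper":1},{"x":0,"y":0,"z":0.5,"yaw":1,"gripper":1},{"x":0,"y":0,"z":0.5,"yaw":1,"gripper":1},{"x":0,"y":0,"z":0.5,"yaw":1,"gripper":1},{"x":0,"y":0,"z":0.5,"yaw":1,"gripper":1},{"x":0,"y":0,"z":0.5,"yaw":1,"gripper":1},{"x":0,"y":0,"z":0.5,"yaw":1,"gripper":1},{"x":0,"y":0,"z":0.5,"yaw":1,"gripper":1},{"x":0,"y":0,"z":0.5,"yaw":1,"gripper":1},{"x":0,"y":0,"z":0,"yaw":1,"gripper":1},{"x":0,"y":0,"z":0,"yaw":1,"gripper":1},{"x":0,"y":0,"z":0,"yaw":1,"gripper":1}]' && python3 -m inch '[{"x":0,"y":0,"z":0,"yaw":1,"gripper":1},{"x":0,"y":0,"z":0,"yaw":1,"gripper":1},{"x":0,"y":0,"z":0,"yaw":1,"gripper":1},{"x":0,"y":0,"z":0,"yaw":1,"gripper":1},{"x":0,"y":0,"z":0,"yaw":1,"gripper":1},{"x":0,"y":0,"z":0,"yaw":1,"gripper":1},{"x":0,"y":0,"z":0,"yaw":1,"gripper":1},{"x":0,"y":0,"z":0,"yaw":1,"gripper":1},{"x":0,"y":0,"z":0,"yaw":1,"gripper":1},{"x":0,"y":0,"z":0,"yaw":1,"gripper":1},{"x":0,"y":0,"z":0,"yaw":1,"gripper":1},{"x":0,"y":0,"z":0,"yaw":1,"gripper":1}]' && python3 -m inch '[{"x":0,"y":0,"z":0,"yaw":1,"gripper":1},{"x":0,"y":0,"z":0,"yaw":1,"gripper":1},{"x":0,"y":0,"z":0,"yaw":1,"gripper":1},{"x":0,"y":0,"z":0,"yaw":1,"gripper":1},{"x":0,"y":0,"z":0,"yaw":0.5,"gripper":1},{"x":0,"y":0,"z":0,"yaw":0,"gripper":1}]' && python3 - <<'E'
from h import *
f=grab('wrist','w1'); st=telemetry.state(); print(st['ee_pos'],st['ee_rot'],st['qpos'])
c,d=ray(f,[[280,210]]);print(c,d,f['mtx'])
g=f['pixels'].max(2);print(np.percentile(g,[1,5,10,50]))
E
```

```text
ee_pos: [331.9, 56.5, 236.1]
ee_rot: [180.0, 0.0, 156.0]
force: [1.4, -0.2, -0.4]
gripper_width: 91.4
time_s: 1.87
ee_pos: [397.2, -255.0, 235.8]
ee_rot: [180.0, 0.0, 155.9]
force: [-0.0, 0.0, 0.1]
gripper_width: 91.4
time_s: 2.87
ee_pos: [397.3, -252.8, 190.7]
ee_rot: [-180.0, -0.0, 95.7]
force: [-0.2, 0.7, 0.0]
gripper_width: 91.3
time_s: 3.87
ee_pos: [397.3, -252.8, 190.8]
ee_rot: [-180.0, 0.0, 35.7]
force: [-0.4, -0.2, -1.0]
gripper_width: 91.0
time_s: 4.37
ee_pos: [397.3, -252.9, 190.8]
ee_rot: [-180.0, 0.0, 13.4]
force: [-0.6, 0.3, -0.1]
gripper_width: 91.1
[ 397.31942748 -252.85680949  190.82144992] [-1.79986173e+02  9.14985603e-03  1.35087283e+01] [-3.38739185e+01  1.10747598e+01  1.06696530e+02  2.97069144e-03
  6.22450806e+01  4.26159705e+01]
[ 472.2246148  -235.57473818  340.3947089 ] [[-0.27016658 -0.0574187  -0.96112401]] [[341.30649223   0.         282.0239618 ]
 [  0.         341.30649223 208.86308776]
 [  0.           0.           1.        ]]
[ 26.  31.  34. 186.]
```

View pics/w1.png

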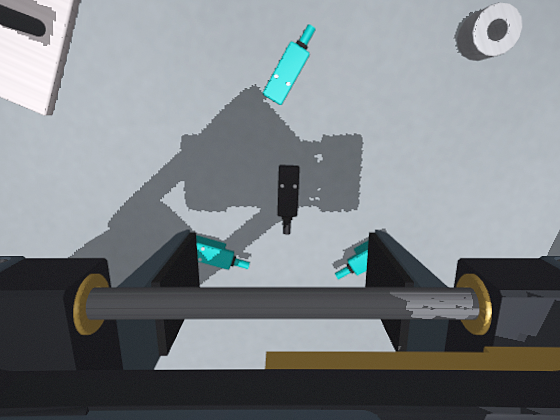

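Wrist view: black headshell plate spans columns 278–299, rows 165–218, with the tube end at (287,234). The fingers are at (190,250) and (380,250), and two teal pieces lie near rows 250–265. Measuring now, and the stand features too.

```bash
python3 - <<'E'
from h import *
f=load('w1');p=f['pixels'];g=p.max(2).astype(int)
m=((g<75)).astype(np.uint8);m[:155]=0;m[238:]=0;m[:,:262]=0;m[:,315:]=0
n,l,s,c=cv2.connectedComponentsWithStats(m);i=1+s[1:,4].argmax();print(s[i],c[i])
for r in range(160,238,5): 
    x=np.nonzero(l[r]==i)[0]
    if len(x):print(r,x.min(),x.max(),end='; ')
print()
# plate rows
v,u=np.nonzero(l==i)
w=[(np.nonzero(l[r]==i)[0].mean(),r) for r in range(170,214)]
w=np.array(w)
P=onz(f,w,24.);k=np.polyfit(P[:,0],P[:,1],1);print('yaw',np.degrees(np.arctan(k[0])),P[0],P[-1])
top=onz(f,[[288,165]],24.)[0];print('nose',top,'plate back',onz(f,[[288,218]],24.)[0],'tube',onz(f,[[287,234]],20.)[0])
E
```

```text
[ 277  165   23   69 1144] [287.61363636 193.73688811]
165 279 296; 170 279 299; 175 278 298; 180 278 298; 185 278 298; 190 278 298; 195 278 297; 200 278 297; 205 278 297; 210 277 296; 215 278 296; 220 283 290; 225 284 289; 230 283 289; 
yaw 11.263782139994472 [ 423.03030798 -253.7084988    24.        ] [ 381.92080607 -261.75482879   24.        ]
nose [ 427.35788993 -251.69501997   24.        ] plate back [ 377.22494365 -263.89211646   24.        ] tube [ 359.56722566 -267.22724642   20.        ]
```

Sizes check out (plate 51.6 mm, tube end 43.4 mm from the origin): origin ≈ (402,-257.8), yaw ≈ 12°. Descending to grip at x = -3, TCP z 27.

```bash
python3 -m inch '[{"x":0.05,"y":0.58,"z":3,"yaw":0.3,"gripper":0.15},{"x":0,"y":0,"z":3,"yaw":0,"gripper":0.15},{"x":0,"y":0,"z":3,"yaw":0,"gripper":0.15},{"x":0,"y":0,"z":3,"yaw":0,"gripper":0.15},{"x":0,"y":0,"z":2,"yaw":0,"gripper":0.15},{"x":0,"y":0,"z":1.4,"yaw":0,"gripper":0.15},{"x":0,"y":0,"z":1,"yaw":0,"gripper":0.15},{"x":0,"y":0,"z":0,"yaw":0,"gripper":0.15}]' 15 && python3 -m inch '[{"x":0,"y":0,"z":0,"yaw":0,"gripper":-1},{"x":0,"y":0,"z":0,"yaw":0,"gripper":-1},{"x":0,"y":0,"z":0,"yaw":0,"gripper":-1},{"x":0,"y":0,"z":0,"yaw":0,"gripper":-1},{"x":0,"y":0,"z":0,"yaw":0,"gripper":-1},{"x":0,"y":0,"z":0,"yaw":0,"gripper":-1},{"x":0,"y":0,"z":0,"yaw":0,"gripper":-1}]' 15
```

```text
time_s: 5.08
ee_pos: [398.0, -257.6, 25.0]
ee_rot: [-179.8, 0.2, 12.0]
force: [0.2, 0.2, -0.4]
gripper_width: 52.3
time_s: 5.67
ee_pos: [399.6, -258.6, 27.5]
ee_rot: [180.0, -0.0, 11.9]
force: [-1.3, 0.8, 4.4]
gripper_width: 19.7
```

```bash
python3 -m inch '[{"x":0,"y":0,"z":-1,"yaw":0,"gripper":-1},{"x":0,"y":0,"z":-3,"yaw":0,"gripper":-1},{"x":0,"y":0,"z":-3,"yaw":0,"gripper":-1},{"x":0,"y":0,"z":-3,"yaw":0,"gripper":-1},{"x":0,"y":0,"z":-3,"yaw":0,"gripper":-1},{"x":0,"y":0,"z":-3,"yaw":0,"gripper":-1},{"x":0,"y":0,"z":-2,"yaw":0,"gripper":-1}]'; python3 - <<'E'
from h import *
t=load('top0');s=load('side0')
print(tri(t,(210,195),s,(276.3,160)), 'grip ends top',onz(t,[[211,185],[207.5,204]],69.))
c=np.array([[92,107],[358,148],[328,348],[57,308]])/4+[195,175]
P=onz(t,c,12.);print(P)
for a,b in((3,0),(2,1)): d=P[b]-P[a];print(np.degrees(np.arctan2(d[1],d[0])),np.linalg.norm(d))
for a,b in((1,0),(2,3)): d=P[b]-P[a];print(np.degrees(np.arctan2(d[1],d[0]))-90,np.linalg.norm(d))
E
```

```text
time_s: 6.25
ee_pos: [399.8, -258.8, 209.8]
ee_rot: [179.8, -0.2, 11.9]
force: [0.4, 0.0, -1.2]
gripper_width: 19.9
(array([605.88641732, 157.84488823,  73.54305039]), np.float64(4.158685458860358)) grip ends top [[633.64816421 156.60515557  69.        ]
 [579.33417238 165.86099842  69.        ]]
[[597.38738706 145.7152374   12.        ]
 [562.28629606 -48.26012497  12.        ]
 [417.86565061 -23.53217436  12.        ]
 [450.85168926 169.858711    12.        ]]
-9.356093983350673 148.51133978702623
-9.716064522794086 146.52233404497602
-10.257045025502265 197.12566498376893
-9.679598000203129 196.1838762085657
```

Base plate measures about 197 x 147 mm at yaw ≈ -9.8°. From the grip point this gives shaft ≈ (504,97) and seat ≈ (506,111). Moving next to it for a close look.

```bash
python3 -m inch '[{"x":1.24,"y":-3.62,"z":0,"yaw":0,"gripper":-1},{"x":1.24,"y":-3.62,"z":0,"yaw":0,"gripper":-1},{"x":1.24,"y":-3.62,"z":0,"yaw":0,"gripper":-1},{"x":1.24,"y":-3.62,"z":0,"yaw":0,"gripper":-1},{"x":1.24,"y":-3.62,"z":0,"yaw":0,"gripper":-1},{"x":1.24,"y":-3.62,"z":0,"yaw":0,"gripper":-1},{"x":1.24,"y":-3.62,"z":0,"yaw":0,"gripper":-1},{"x":1.24,"y":-3.62,"z":0,"yaw":0,"gripper":-1},{"x":1.24,"y":-3.62,"z":0,"yaw":0,"gripper":-1},{"x":1.24,"y":-3.62,"z":0,"yaw":0,"gripper":-1}]' >/dev/null; python3 -m inch '[{"x":0,"y":0,"z":0,"yaw":1,"gripper":-1},{"x":0,"y":0,"z":0,"yaw":1,"gripper":-1},{"x":0,"y":0,"z":0,"yaw":1,"gripper":-1},{"x":0,"y":0,"z":0,"yaw":1,"gripper":-1},{"x":0,"y":0,"z":0,"yaw":0.34,"gripper":-1},{"x":0,"y":0,"z":0,"yaw":0,"gripper":-1}]'; python3 - <<'E'
from h import *
f=grab('wrist','w2');st=telemetry.state(); print(st['ee_pos'],st['ee_rot'])
y=-9.8*np.pi/180;ex=np.array([np.cos(y),np.sin(y),0]);ey=np.array([-np.sin(y),np.cos(y),0]);S=np.array([506.5,110.8,79])
for n,q in dict(seat=(0,0,0),fork=(-32,0,32),prongs=(19.5,0,25),grip=(90,63.5,-10)).items(): print(n,proj(f,S+q[0]*ex+q[1]*ey+[0,0,q[2]]))
im=cv2.resize(f['pixels'][0:300],(784,420),interpolation=cv2.INTER_CUBIC);cv2.imwrite('pics/w2v.png',cv2.cvtColor(im,cv2.COLOR_RGB2BGR))
E
```

```text
time_s: 7.58
ee_pos: [445.3, 121.4, 206.7]
ee_rot: [180.0, 0.0, -9.8]
force: [0.8, 0.2, 0.3]
gripper_width: 20.0
[445.39366165 121.37426118 206.78689513] [ 1.79996772e+02  2.07093325e-02 -9.70089074e+00]
seat [[281.58127181 131.47745002]]
fork [[281.52275477 178.93218071]]
prongs [[281.54172296 105.10449856]]
grip [[196.18046052   6.14500793]]
```

View pics/w2v.png

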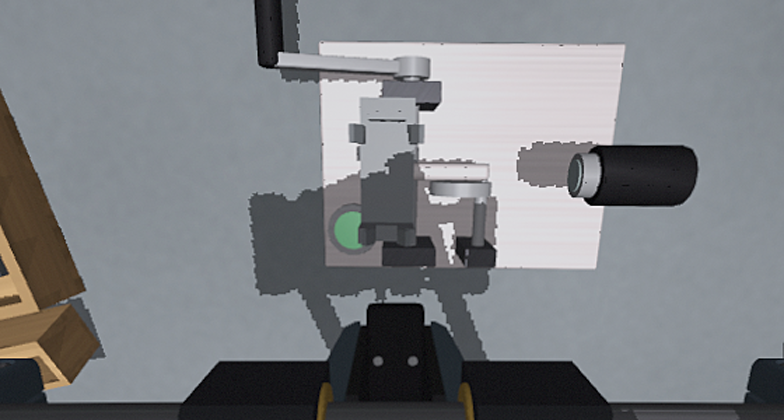

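Wrist view (÷1.4 to raw pixels): cradle floor at cols 257–297, prongs near (255,94) and (297,94), fork near (276,166), lever arm from (198,43), and side camera at (450,125). The seat therefore lies about 10 mm further along +x and 5 mm along +y than first estimated. One enlarged crop to measure the fork and prongs.

```bash
python3 - <<'E'
from h import *
f=load('w2');k=4.6
c=f['pixels'][60:186,180:346]
c=np.clip(255*(c/255.)**0.6,0,255).astype(np.uint8)
im=cv2.resize(c,None,fx=k,fy=k,interpolation=cv2.INTER_CUBIC)
for u in range(180,346,20): cv2.putText(im,str(u),(int((u-180)*k),10),0,.35,(255,0,0));cv2.line(im,(int((u-180+.5)*k),12),(int((u-180+.5)*k),18),(255,0,0))
for v in range(60,186,20): cv2.putText(im,str(v),(0,int((v-60)*k)+4),0,.35,(255,0,0));cv2.line(im,(25,int((v-60+.5)*k)),(32,int((v-60+.5)*k)),(255,0,0))
cv2.imwrite('pics/w2c.png',cv2.cvtColor(im,cv2.COLOR_RGB2BGR));print(im.shape)
E
```

```text
(580, 764, 3)
```

View pics/w2c.png

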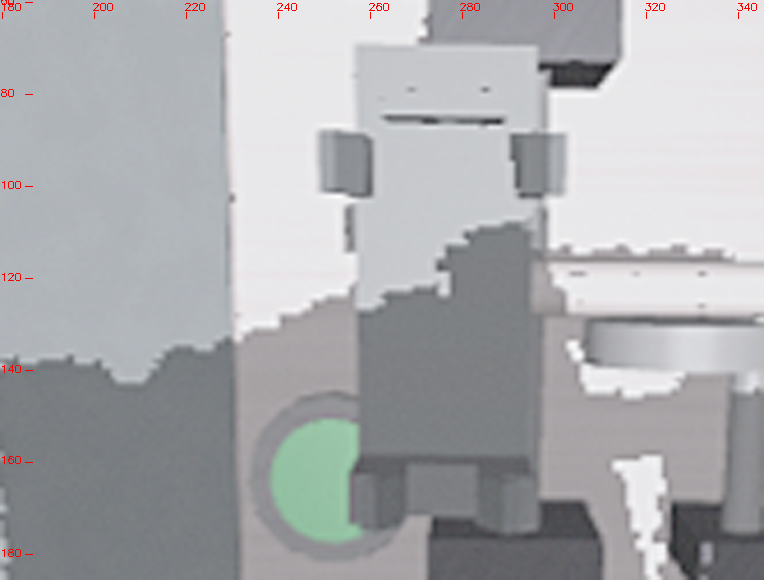

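Crop: floor front edge at (277.1,69.8), width cols 257–297; prong tops in rows 88.3–102.8, centred at col 276; fork top in rows 163–175.5, with the slot from col 267.6 to 283.9. Casting rays.

```bash
python3 - <<'E'
from h import *
f=load('w2');y=np.radians(-9.75);R=np.array([[np.cos(y),-np.sin(y),0],[np.sin(y),np.cos(y),0],[0,0,1]])
def S(uv,q,n):
    P=onz(f,[uv],79.+q[2])[0];print(n,P.round(1),'seat',(P-R@np.array(q,float)).round(1))
S((277.1,69.8),(39,0,0),'front edge')
S((257.2,80),(30,15,0),'L edge');S((297,80),(30,-15,0),'R edge')
S((275.9,95.5),(19.5,0,25),'prongs')
S((275.75,169.3),(-32,0,32),'forkslot')
S((276.7,169.3),(-32,0,32),'forkouter')
a=onz(f,[[257.2,72],[257.8,155]],79.);d=a[0]-a[1];print('yawL',np.degrees(np.arctan2(d[1],d[0])))
a=onz(f,[[228,66],[231.5,130]],12.);d=a[0]-a[1];print('yaw base',np.degrees(np.arctan2(d[1],d[0])))
# held headshell's nose: plate top & silhouettes
g=f['pixels'].max(2)
for r in range(210,262,6): print(r,g[r,250:316:3])
# grip
P=f['pixels'][0:60,175:215].max(2)
for r in (0,10,20,30,40,44,48): print(r,[175+x for x in np.nonzero(P[r]<70)[0][[0,-1]]] if (P[r]<70).any() else '')
E
```

```text
front edge [551.7 106.4  79. ] seat [513.3 113.   79. ]
L edge [547.2 122.6  79. ] seat [515.1 112.9  79. ]
R edge [542.1  92.8  79. ] seat [515.1 112.6  79. ]
prongs [532.7 110.3 104. ] seat [513.5 113.6  79. ]
forkslot [482.6 119.2 111. ] seat [514.2 113.7  79. ]
forkouter [482.5 118.5 111. ] seat [514.1 113.1  79. ]
yawL -10.513457608931132
yaw base -8.985062583866249
210 [ 76 123 141 152 152 152 133  83  76 156  68  73 121  79  74 117  72 146
 152 152 150  79]
216 [154 154 155 153 160 121 105  84  65  81  82  84  83  85  83  84 111 156
 153 154 154 149]
222 [152 152 153 154   0  20  22  23  22  21  19  18  22  22  21  20  19  16
 161 155 154 156]
228 [155 160 161 156   0  22  21  18  25  21  16  19  24  23  20  23  22  18
 163 158 161 153]
234 [46 45 45 16 14 22 23 19 22 25 23 19 16 22 15 21 18 22 18 22 44 46]
240 [44 45 22 18 19 17 20 19 25 21 22 16 15 20 19 21 22 17 17 17 50 46]
246 [46 46 17 18 17 21 20 20 21 15 24 22 17 21 22 23 16 21 15 16 30 46]
252 [47 27 20 20 11 23 17 18 22 22 23 22 23 20 24 23 22 18 17 17 15 47]
258 [ 48  11  15  16  16  12 105 107  13  22  18  25  21  20 101 105  68  23
  14  15  17  40]
0 [np.int64(182), np.int64(200)]
10 [np.int64(182), np.int64(212)]
20 [np.int64(183), np.int64(212)]
30 [np.int64(184), np.int64(202)]
40 [np.int64(184), np.int64(197)]
44 [np.int64(185), np.int64(197)]
48 [np.int64(190), np.int64(210)]
```

Estimates agree: seat ≈ (513.7,113.3), yaw ≈ -9.8°. Going over it with the headshell's underside about 3 mm above the fork top, then looking from close by.

```bash
python3 -m inch '[{"x":2.2,"y":-0.15,"z":0,"yaw":0,"gripper":-1},{"x":2.2,"y":-0.1,"z":0,"yaw":0,"gripper":-1},{"x":2.22,"y":-0.1,"z":0,"yaw":0,"gripper":-1},{"x":0,"y":0,"z":2.5,"yaw":0,"gripper":-1},{"x":0,"y":0,"z":2.5,"yaw":0,"gripper":-1},{"x":0,"y":0,"z":1.4,"yaw":0,"gripper":-1},{"x":0,"y":0,"z":0,"yaw":0,"gripper":-1},{"x":0,"y":0,"z":0,"yaw":0,"gripper":-1}]'; python3 - <<'E'
from h import *
st=telemetry.state(); print(st['ee_pos'],st['ee_rot'])
f=grab('wrist','w3');T=st['ee_pos'];y=np.radians(st['ee_rot'][2])
ex=np.array([np.cos(y),np.sin(y),0]);ey=np.array([-np.sin(y),np.cos(y),0])
O=T+2.5*ex-[0,0,27.5]
w=load('w2')
O2=np.array([445.39,121.37,206.79])+2.5*ex-[0,0,27.5]
for q in ((25,10,24),(25,-10,24),(25,10,16),(25,-10,16),(20,8.5,0),(20,-8.5,0)): print(q,proj(f,O+q[0]*ex+q[1]*ey+[0,0,q[2]]).round(1),proj(w,O2+q[0]*ex+q[1]*ey+[0,0,q[2]]).round(1))
S=np.array([513.7,113.3,79.])
for q in ((19.5,12,25),(19.5,-12,25),(39,15,0),(39,-15,0),(24,0,25)): print(q,proj(f,S+q[0]*ex+q[1]*ey+[0,0,q[2]]).round(1))
s=grab('side','s3');print(proj(s,[S+25*ex]))
k=4
a=cv2.resize(f['pixels'][110:260,205:355],(600,600),interpolation=cv2.INTER_CUBIC)
a=np.clip(255*(a/255.)**0.5,0,255).astype(np.uint8)
for u in range(210,355,20): cv2.putText(a,str(u),((u-205)*k,10),0,.35,(255,0,0));cv2.line(a,((u-205)*k+2,12),((u-205)*k+2,18),(255,0,0))
for v in range(120,260,20): cv2.putText(a,str(v),(0,(v-110)*k+4),0,.35,(255,0,0));cv2.line(a,(25,(v-110)*k+2),(32,(v-110)*k+2),(255,0,0))
cv2.imwrite('pics/w3c.png',cv2.cvtColor(a,cv2.COLOR_RGB2BGR))
E
```

```text
time_s: 8.3
ee_pos: [511.1, 113.5, 142.5]
ee_rot: [180.0, 0.1, -9.7]
force: [1.1, 0.2, 0.2]
gripper_width: 20.3
[511.14787354 113.4853828  142.51288678] [ 1.79971400e+02  8.82235250e-02 -9.72799886e+00]
(25, 10, 24) [[259.9 221.4]] [[259.9 221.3]]
(25, -10, 24) [[302.4 221.4]] [[302.4 221.2]]
(25, 10, 16) [[260.9 216.4]] [[260.9 216.3]]
(25, -10, 16) [[301.4 216.4]] [[301.5 216.2]]
(20, 8.5, 0) [[265.6 216.5]] [[265.6 216.4]]
(20, -8.5, 0) [[296.9 216.5]] [[296.9 216.4]]
(19.5, 12, 25) [[259.9 211.6]]
(19.5, -12, 25) [[301.7 211.5]]
(39, 15, 0) [[257.1 170.6]]
(39, -15, 0) [[304.8 170.6]]
(24, 0, 25) [[280.8 204. ]]
[[259.78553499 175.33959091]]
```

View pics/w3c.png

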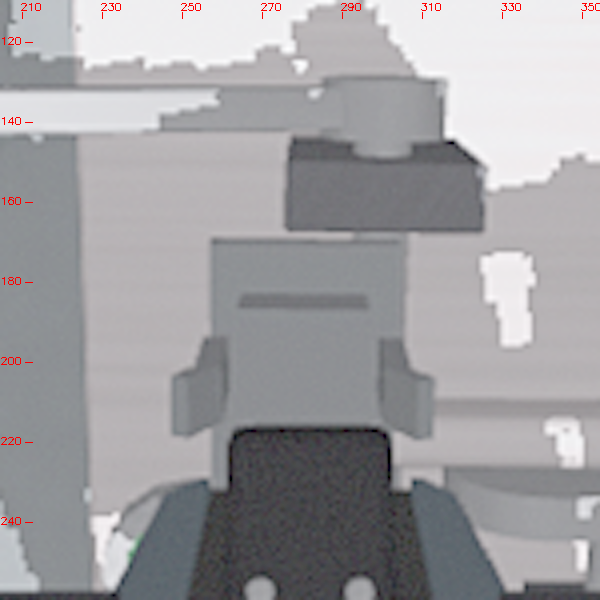

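Close view: nose at cols 262.5–302.5, row 217; floor at 257.8–306.2, front row 169.5; prong inner faces at 261.8–300. Laterally it is within about 0.5 mm and needs about 1 mm more +x. Lowering in steps.

```bash
python3 -m inch '[{"x":0.08,"y":-0.04,"z":0.8,"yaw":0,"gripper":-1},{"x":0,"y":0,"z":0.8,"yaw":0,"gripper":-1},{"x":0,"y":0,"z":0.6,"yaw":0,"gripper":-1},{"x":0,"y":0,"z":0,"yaw":0,"gripper":-1},{"x":0,"y":0,"z":0,"yaw":0,"gripper":-1}]'; python3 -m inch '[{"x":0,"y":0,"z":0.4,"yaw":0,"gripper":-1},{"x":0,"y":0,"z":0.4,"yaw":0,"gripper":-1},{"x":0,"y":0,"z":0.4,"yaw":0,"gripper":-1},{"x":0,"y":0,"z":0.1,"yaw":0,"gripper":-1},{"x":0,"y":0,"z":0,"yaw":0,"gripper":-1},{"x":0,"y":0,"z":0,"yaw":0,"gripper":-1}]'
```

```text
time_s: 8.82
ee_pos: [511.4, 114.0, 120.3]
ee_rot: [180.0, 0.1, -9.8]
force: [-2.0, 1.9, -0.6]
gripper_width: 20.0
time_s: 9.32
ee_pos: [511.4, 113.7, 107.1]
ee_rot: [180.0, 0.1, -9.8]
force: [-3.8, -0.2, -2.7]
gripper_width: 19.5
```

```bash
python3 -m inch '[{"x":-0.03,"y":0,"z":0.05,"yaw":0,"gripper":-1},{"x":0,"y":0,"z":0,"yaw":0,"gripper":-1},{"x":0,"y":0,"z":0,"yaw":0,"gripper":-1}]'; python3 - <<'E'
from h import *
st=telemetry.state(); print(st['ee_pos'],st['ee_rot'],st['force'])
f=grab('wrist','w4');s=grab('side','s4')
a=cv2.resize(f['pixels'][120:260,210:350],(560,560),interpolation=cv2.INTER_CUBIC)
b=cv2.resize(s['pixels'][130:270,230:290],(240,560),interpolation=cv2.INTER_CUBIC)
a=np.hstack([a,b]);a=np.clip(255*(a/255.)**0.5,0,255).astype(np.uint8)
cv2.imwrite('pics/w4c.png',cv2.cvtColor(a,cv2.COLOR_RGB2BGR))
E
```

```text
time_s: 9.57
ee_pos: [511.4, 113.7, 107.1]
ee_rot: [180.0, 0.1, -9.8]
force: [-5.0, -0.2, -2.3]
gripper_width: 19.7
[511.39835986 113.68589286 107.10351914] [ 1.79963310e+02  8.24915393e-02 -9.75838626e+00] [-5.03700707 -0.16930121 -2.28948215]
```

View pics/w4c.png

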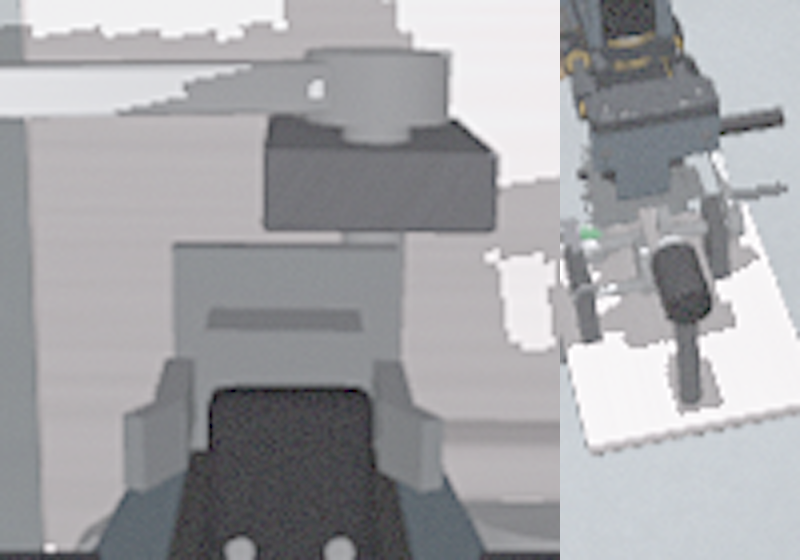

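Nose sits between the prongs (crop cols 210–372, prong inner faces about 190 and 375), about 0.7 mm to the right of centre. There is no floor contact yet, so I'll shift slightly left and go down another 1 mm.

```bash
python3 -m inch '[{"x":-0.05,"y":-0.05,"z":0.05,"yaw":0,"gripper":-1},{"x":0,"y":0,"z":0.05,"yaw":0,"gripper":-1},{"x":0,"y":0,"z":0,"yaw":0,"gripper":-1},{"x":0,"y":0,"z":0,"yaw":0,"gripper":-1}]'
```

```text
time_s: 10.0
ee_pos: [511.5, 114.2, 106.8]
ee_rot: [180.0, 0.0, -9.7]
force: [-5.2, -1.6, 1.0]
gripper_width: 20.1
```

Contact with the floor (Fz rose by about 3 N, z held at 106.8). Opening modestly, then retreating upward and checking.

```bash
python3 -m inch '[{"x":0,"y":0,"z":0,"yaw":0,"gripper":-0.2},{"x":0,"y":0,"z":0,"yaw":0,"gripper":-0.2},{"x":0,"y":0,"z":0,"yaw":0,"gripper":-0.2},{"x":0,"y":0,"z":0,"yaw":0,"gripper":-0.2},{"x":0,"y":0,"z":0,"yaw":0,"gripper":-0.2}]';  python3 -m inch '[{"x":0,"y":0,"z":-1,"yaw":0,"gripper":-0.2},{"x":0,"y":0,"z":-2,"yaw":0,"gripper":-0.2},{"x":0,"y":0,"z":-3,"yaw":0,"gripper":-0.2},{"x":0,"y":0,"z":-3,"yaw":0,"gripper":-0.2},{"x":-2.5,"y":0,"z":-1,"yaw":0,"gripper":0},{"x":-2.5,"y":0,"z":0,"yaw":0,"gripper":0},{"x":0,"y":0,"z":0,"yaw":0,"gripper":0},{"x":0,"y":0,"z":0,"yaw":0,"gripper":0}]'; python3 - <<'E'
from h import *
st=telemetry.state(); print(st['ee_pos'],st['ee_rot'],st['force'])
f=grab('wrist','w5');s=grab('side','s5');t=grab('top','t5')
a=cv2.resize(f['pixels'][0:200,170:370],(600,600),interpolation=cv2.INTER_CUBIC)
b=cv2.resize(s['pixels'][130:205,225:275],(200,300),interpolation=cv2.INTER_CUBIC)
c=cv2.resize(t['pixels'][180:255,205:255],(200,300),interpolation=cv2.INTER_CUBIC)
a=np.hstack([a,np.vstack([b,c])]);a=np.clip(255*(a/255.)**0.5,0,255).astype(np.uint8)
cv2.imwrite('pics/w5c.png',cv2.cvtColor(a,cv2.COLOR_RGB2BGR))
E
```

```text
time_s: 10.42
ee_pos: [513.2, 114.7, 107.1]
ee_rot: [-179.9, -0.2, -9.7]
force: [0.3, 0.5, 1.3]
gripper_width: 36.2
time_s: 11.08
ee_pos: [462.5, 123.0, 207.9]
ee_rot: [-179.9, -0.2, -9.7]
force: [0.5, -0.3, -0.2]
gripper_width: 45.4
[462.49207068 122.95525166 207.90163749] [-179.94998581   -0.20170446   -9.70365651] [ 0.4764305  -0.25342603 -0.18013747]
```

View pics/w5c.png

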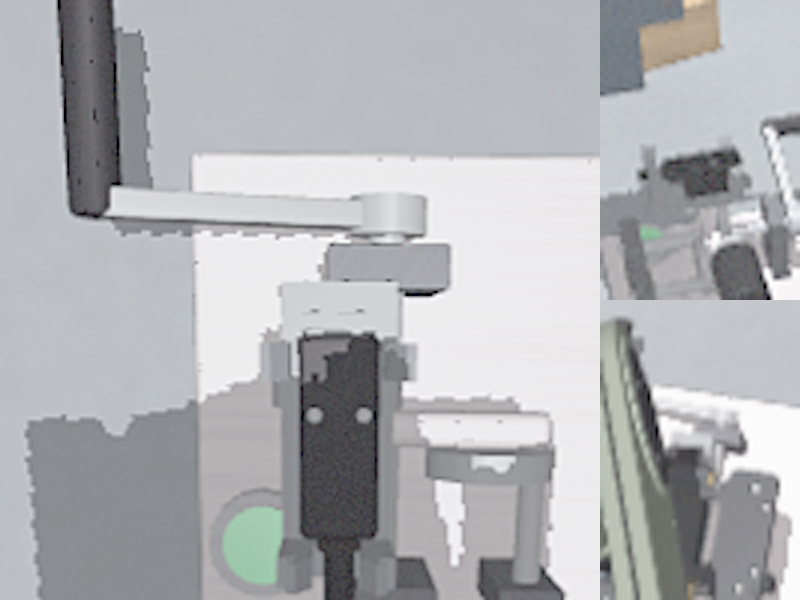

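Headshell is in the cradle: plate at crop cols 300–378, rows 335–540, between the prongs, with the tube in the fork slot at (340,560). Checking its height and position numerically, and measuring the grip.

```bash
python3 - <<'E'
from h import *
f=load('w5');p=f['pixels'];g=p.max(2).astype(int)
c,d=ray(f,[[280,210]]);print('cam',c)
y=np.radians(-9.75);R=np.array([[np.cos(y),-np.sin(y),0],[np.sin(y),np.cos(y),0],[0,0,1]])
S=np.array([513.7,113.3,79.])
loc=lambda uv,z:(R.T@(onz(f,[uv],z)[0]-S)).round(1)
print('nose',loc((283,111.7),103.),'L',loc((270,140),103.),'R',loc((296,140),103.),'back',loc((283,180),103.))
print('prongs L/R outer',loc((257,119),104.),loc((308.5,119),104.),'floor front L,R',loc((264,94.3),79.),loc((304,94.3),79.), 'tube end?',loc((283,199),99.))
print('slot',loc((279.3,190),111.),loc((289.5,190),111.))
print('pred tube end',proj(f,S+R@[-43,0,20]),'pred nose',proj(f,S+R@[25,0,24]))
for x in (65,80,90,100): print('pred grip',x,proj(f,S+R@[x,63.5,-10]).round(1))
for r in range(2,70,8):
    x=np.nonzero(g[r,180:215]<70)[0]+180; print(r,x.min(),x.max(),loc(((x.min()+x.max())/2,r),69.))
print('arm rows',loc((235,64),58.),loc((235,76),58.))
E
```

```text
cam [537.84732786 109.47168328 357.7819141 ]
nose [25.5 -0.1 24. ] L [ 5.6  9.4 24. ] R [ 5.6 -9.7 24. ] back [-24.2  -0.2  24. ]
prongs L/R outer [20.4 18.5 25. ] [ 20.5 -18.4  25. ] floor front L,R [38.5 14.5  0. ] [ 38.5 -16.4   0. ] tube end? [-40.   -0.2  20. ]
slot [-30.1   2.5  32. ] [-30.1  -5.   32. ]
pred tube end [[282.70325101 202.75772093]] pred nose [[282.81416168 112.3975098 ]]
pred grip 65 [[201.3  58.8]]
pred grip 80 [[200.   37.4]]
pred grip 90 [[199.1  22.8]]
pred grip 100 [[198.1   7.8]]
2 189 207 [103.8  63.3 -10. ]
10 190 208 [ 98.5  62.9 -10. ]
18 190 208 [ 93.2  63.3 -10. ]
26 191 208 [ 87.8  63.3 -10. ]
34 191 209 [ 82.3  63.3 -10. ]
42 191 209 [ 76.8  63.7 -10. ]
50 192 209 [ 71.2  63.7 -10. ]
58 192 210 [ 65.5  63.7 -10. ]
66 193 206 [ 59.8  65.3 -10. ]
arm rows [ 62.7  38.8 -21. ] [ 53.7  39.2 -21. ]
```

All agree: plate length 49.7 mm at z=103 (so it is seated at the right height), nose at +25.5, tube in the slot, and the grip axis at y=63.4 as specified. Lever grip point is (613.1,160.6,69). Going there.

```bash
python3 -m inch '[{"x":3.55,"y":-1.56,"z":0,"yaw":0,"gripper":0},{"x":3.55,"y":-1.56,"z":0,"yaw":0,"gripper":0},{"x":3.55,"y":-1.56,"z":0,"yaw":0,"gripper":0},{"x":3.55,"y":-1.57,"z":0,"yaw":0,"gripper":0},{"x":0,"y":0,"z":3,"yaw":0,"gripper":0},{"x":0,"y":0,"z":3,"yaw":0,"gripper":0},{"x":0,"y":0,"z":3,"yaw":0,"gripper":0},{"x":0,"y":0,"z":0.5,"yaw":0,"gripper":0},{"x":0,"y":0,"z":0,"yaw":0,"gripper":0},{"x":0,"y":0,"z":0,"yaw":0,"gripper":0}]'
```

```text
time_s: 12.07
ee_pos: [614.0, 160.5, 112.2]
ee_rot: [-180.0, -0.1, -9.8]
force: [0.4, 0.6, 0.7]
gripper_width: 45.7
```

```bash
python3 -m inch '[{"x":0,"y":0,"z":1.5,"yaw":0,"gripper":0},{"x":0,"y":0,"z":1.5,"yaw":0,"gripper":0},{"x":0,"y":0,"z":1,"yaw":0,"gripper":0},{"x":0,"y":0,"z":0,"yaw":0,"gripper":0},{"x":0,"y":0,"z":0,"yaw":0,"gripper":0}]' && python3 -m inch '[{"x":0,"y":0,"z":0,"yaw":0,"gripper":-1},{"x":0,"y":0,"z":0,"yaw":0,"gripper":-1},{"x":0,"y":0,"z":0,"yaw":0,"gripper":-1},{"x":0,"y":0,"z":0,"yaw":0,"gripper":-1},{"x":0,"y":0,"z":0,"yaw":0,"gripper":-1},{"x":0,"y":0,"z":0,"yaw":0,"gripper":-1},{"x":0,"y":0,"z":0,"yaw":0,"gripper":-1}]' 25
```

```text
time_s: 12.48
ee_pos: [613.6, 160.6, 72.5]
ee_rot: [-180.0, -0.1, -9.8]
force: [0.6, -0.1, 1.1]
gripper_width: 45.5
time_s: 13.07
ee_pos: [613.1, 161.0, 71.8]
ee_rot: [-179.9, -0.0, -9.8]
force: [0.3, 1.0, 1.2]
gripper_width: 13.6
```

```bash
python3 -c "
import numpy as np
a=np.radians(np.array([15.2,20,25,30,35,40,45,50,55,60,65,70,75,80,85,90]))
y=80*np.cos(a);z=80*np.sin(a)
print([(round(-p/10,2),round(-q/10,2)) for p,q in zip(np.diff(y),np.diff(z))])"
```

```text
[(np.float64(0.2), np.float64(-0.64)), (np.float64(0.27), np.float64(-0.64)), (np.float64(0.32), np.float64(-0.62)), (np.float64(0.37), np.float64(-0.59)), (np.float64(0.42), np.float64(-0.55)), (np.float64(0.47), np.float64(-0.51)), (np.float64(0.51), np.float64(-0.47)), (np.float64(0.55), np.float64(-0.42)), (np.float64(0.59), np.float64(-0.37)), (np.float64(0.62), np.float64(-0.32)), (np.float64(0.64), np.float64(-0.27)), (np.float64(0.67), np.float64(-0.21)), (np.float64(0.68), np.float64(-0.15)), (np.float64(0.69), np.float64(-0.09)), (np.float64(0.7), np.float64(-0.03))]
```

Grip held (13.6 mm). Swinging along the 80 mm arc.

```bash
python3 -m inch '[{"x":0,"y":0.2,"z":-0.64,"yaw":0,"gripper":-1},{"x":0,"y":0.27,"z":-0.64,"yaw":0,"gripper":-1},{"x":0,"y":0.32,"z":-0.62,"yaw":0,"gripper":-1},{"x":0,"y":0.37,"z":-0.59,"yaw":0,"gripper":-1},{"x":0,"y":0.42,"z":-0.55,"yaw":0,"gripper":-1},{"x":0,"y":0,"z":0,"yaw":0,"gripper":-1}]'
```

```text
time_s: 13.57
ee_pos: [610.5, 146.6, 103.5]
ee_rot: [-179.7, -0.0, -9.9]
force: [0.3, 8.0, -0.0]
gripper_width: 13.7
```

```bash
python3 -m inch '[{"x":0,"y":0.47,"z":-0.51,"yaw":0,"gripper":-1},{"x":0,"y":0.51,"z":-0.47,"yaw":0,"gripper":-1},{"x":0,"y":0.55,"z":-0.42,"yaw":0,"gripper":-1},{"x":0,"y":0.59,"z":-0.37,"yaw":0,"gripper":-1},{"x":0,"y":0.62,"z":-0.32,"yaw":0,"gripper":-1},{"x":0,"y":0,"z":0,"yaw":0,"gripper":-1}]'
```

```text
time_s: 14.07
ee_pos: [606.2, 121.8, 126.8]
ee_rot: [-179.4, -0.1, -9.9]
force: [-3.6, 14.0, 12.3]
gripper_width: 13.9
```

Force is rising (Fy 14, Fz 12), well inside the limits. The bar seems to roll on one pad and drag the tool up, because the pads grip too hard for it to turn. Easing the grip and re-checking before continuing.

```bash
python3 -m inch '[{"x":0,"y":0,"z":0,"yaw":0,"gripper":-1},{"x":0,"y":0,"z":0,"yaw":0,"gripper":-1},{"x":0,"y":0,"z":0,"yaw":0,"gripper":-1}]' 9; python3 - <<'E'
from h import *
st=telemetry.state(); print(st['torque'])
f=grab('wrist','w6');s=grab('side','s6')
a=cv2.resize(f['pixels'],(560,420));b=cv2.resize(s['pixels'][110:215,220:280],(240,420),interpolation=cv2.INTER_CUBIC)
a=np.hstack([a,b]);a=np.clip(255*(a/255.)**0.6,0,255).astype(np.uint8)
cv2.imwrite('pics/w6c.png',cv2.cvtColor(a,cv2.COLOR_RGB2BGR))
E
```

```text
time_s: 14.32
ee_pos: [606.7, 121.2, 126.2]
ee_rot: [-179.6, -0.2, -9.8]
force: [-1.7, 10.5, 10.8]
gripper_width: 13.8
[ 1.74204525  0.50958871 -0.13971727]
```

View pics/w6c.png

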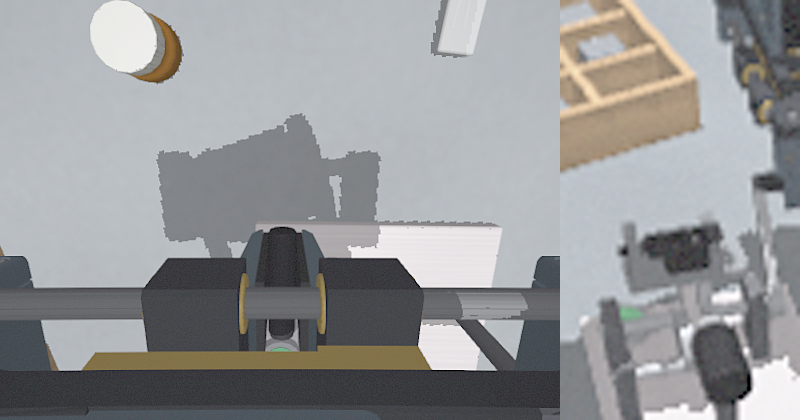

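The headshell is still seated in the side view, the lever is partly up, and the bar sits between the pads at wrist (282,280). Forces eased, so continuing at 6 N to near upright.

```bash
python3 -m inch '[{"x":0,"y":0.58,"z":-0.3,"yaw":0,"gripper":-1},{"x":0,"y":0.61,"z":-0.24,"yaw":0,"gripper":-1},{"x":0,"y":0.63,"z":-0.18,"yaw":0,"gripper":-1},{"x":0,"y":0.65,"z":-0.12,"yaw":0,"gripper":-1},{"x":0,"y":0.6,"z":-0.06,"yaw":0,"gripper":-1},{"x":0,"y":0,"z":0,"yaw":0,"gripper":-1},{"x":0,"y":0,"z":0,"yaw":0,"gripper":-1},{"x":0,"y":0,"z":0,"yaw":0,"gripper":-1}]' 6; python3 - <<'E'
from h import *
st=telemetry.state();T=st['ee_pos'];y=np.radians(-9.75);d=T-[513.7,113.3,51]
print('rel shaft y',-np.sin(y)*d[0]+np.cos(y)*d[1]+13.5,'z',T[2]-51,'x',np.cos(y)*d[0]+np.sin(y)*d[1],st['torque'])
E
```

```text
time_s: 15.08
ee_pos: [601.1, 88.3, 133.4]
ee_rot: [-179.9, -0.1, -9.8]
force: [0.2, 4.0, 7.0]
gripper_width: 14.1
rel shaft y 3.689090645625569 z 82.43860361212961 x 90.33655143765544 [ 0.63905958  0.26775747 -0.08850835]
```

```bash
python3 -m inch '[{"x":0,"y":0.18,"z":0,"yaw":0,"gripper":-1},{"x":0,"y":0.18,"z":0,"yaw":0,"gripper":-1},{"x":0,"y":0,"z":0,"yaw":0,"gripper":-1},{"x":0,"y":0,"z":0,"yaw":0,"gripper":-1},{"x":0,"y":0,"z":0,"yaw":0,"gripper":-1},{"x":0,"y":0,"z":0,"yaw":0,"gripper":-1}]' 8; python3 - <<'E'
from h import *
st=telemetry.state();T=st['ee_pos'];y=np.radians(-9.75);d=T-[513.7,113.3,51]
print('rel shaft y',-np.sin(y)*d[0]+np.cos(y)*d[1]+13.5,'z',T[2]-51,'x',np.cos(y)*d[0]+np.sin(y)*d[1])
s=grab('side','s7');t=grab('top','t7');f=grab('wrist','w7')
a=cv2.resize(s['pixels'][110:215,215:305],(480,560),interpolation=cv2.INTER_CUBIC);b=cv2.resize(t['pixels'][170:275,195:255],(320,560),interpolation=cv2.INTER_CUBIC)
a=np.hstack([a,b]);a=np.clip(255*(a/255.)**0.6,0,255).astype(np.uint8)
cv2.imwrite('pics/c7.png',cv2.cvtColor(a,cv2.COLOR_RGB2BGR))
R=np.array([[np.cos(y),-np.sin(y),0],[np.sin(y),np.cos(y),0],[0,0,1]])
S=np.array([513.7,113.3,79.]);U=S+R@[0,-13.5,10]
for n,q in dict(nose=(25,0,24),back=(-25,0,24),tube=(-43,0,20)).items():
    print(n,'up',proj(s,U+R@q).round(1),'down',proj(s,S+R@q).round(1))
for n,q in dict(armtop=(58.5,-13.5,49),armshaft=(58.5,-13.5,-31)).items(): print(n,proj(s,S+R@q).round(1))
# headshell centroid before / after in side view
s5=load('s5')
for n,F in(('s5',s5),('s7',s)):
    for O in (S,U):
        u,v=proj(F,O+R@[0,0,20])[0];g=F['pixels'].max(2);r=g[int(v)-8:int(v)+9,int(u)-14:int(u)+15]<50
        yy,xx=np.nonzero(r);print(n,len(xx),xx.mean()+int(u)-14,yy.mean()+int(v)-8)
E
```

```text
time_s: 15.58
ee_pos: [600.4, 84.9, 133.3]
ee_rot: [-179.9, -0.1, -9.8]
force: [-0.1, 3.7, 6.8]
gripper_width: 14.2
rel shaft y 0.23318343291179033 z 82.27601111345973 x 90.29698712513967
nose up [[260.3 168.2]] down [[259.3 168.2]]
back up [[241.1 171.6]] down [[240.4 171.5]]
tube up [[234.3 174.1]] down [[233.7 174. ]]
armtop [[272.8 161.4]]
armshaft [[273.6 185.2]]
s5 150 249.59333333333336 172.92
s5 150 249.59333333333336 172.92
s7 154 250.33766233766232 172.91558441558442
s7 154 250.33766233766232 172.91558441558442
```

View pics/c7.png

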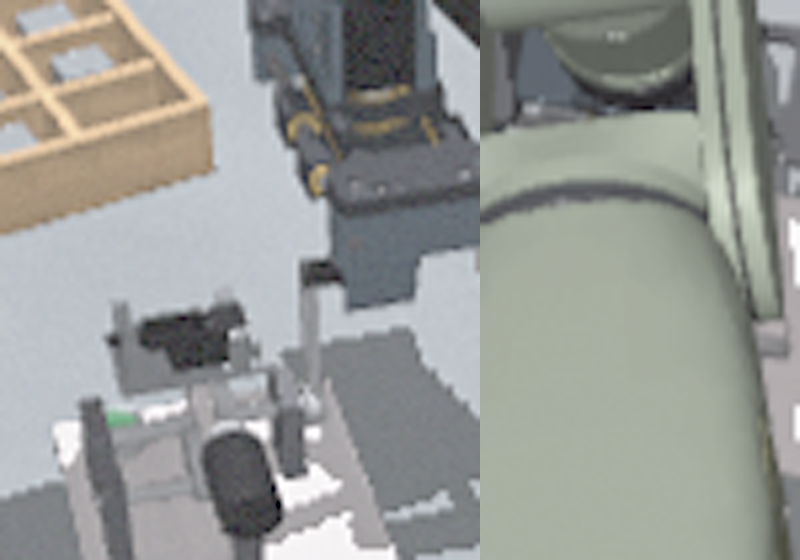

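The side view shows the lever upright (arm at side col ≈ 273.5, top row ≈ 160.6, predicted 272.8/161.4). The headshell sits in the raised cradle, shifted as predicted, and the TCP is within 0.3 mm of directly above the shaft. Handing in.

```bash
python3 -c "
from h import *
st=telemetry.state();print(st['time_s'],st['ee_pos'],st['gripper_width'],st['force']);print(env.job_done())"
```

```text
15.7333 [600.4364047   84.9262092  133.27040312] 13.937720479470059 [0.1776895  3.78356656 6.39482474]
the job is handed in; nothing more can be done
None
```

I seated the black headshell in the cradle with its tube in the fork slot and let go while the lever was still down. I then pinched the lever grip, swung it to upright, and handed the job in at 15.7 s while still holding it.

**Seating:** before the lift, the plate measured 49.7 mm long at the expected height, with its nose at +25.5 mm and its sides at +9.4 and -9.7 mm. That fits a headshell standing level on the cradle floor.

**Lever:** the tool ended 0.2 mm sideways from the shaft axis, with the grip still held at 13.9 mm opening. In the side view the arm top was about 1 px from the predicted upright position, and the headshell was still in the cradle.

**What disagreed:**
- While lowering the headshell I read about 5 N lengthwise. It vanished on release, and the tool sprang 1.7 mm forward.
- During the swing the bar did not turn freely in the 25 N grip. Forces reached about 14 N sideways and 12 N upward, so I eased the grip to 6–9 N.
- About 4 N sideways and 6–7 N upward remained at the end, and the tool was about 2.3 mm higher than expected.
- The top camera could not confirm the final state because the arm was in the way.
- I planned no contact with the bystanders, but I did not check them one by one afterwards.

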